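Rack the row of sockets in the rail's order

ROBOT

A 6-joint arm with a two-finger parallel gripper is mounted at the origin on the work surface. World frame = base frame: x ahead of the robot, y to its left, z up, the work surface at z = 0. Lengths are in mm, angles in rad, forces in N, time in s.
With the tool pointing down it reaches from about 350 to 1000 mm from the base axis. Payload 7.1 kg.
Tool frame: the origin (TCP) lies at the very end of the fingers, on their centre line; the grasp point (between the pads) lies 19 mm behind it; z points along the fingers, y is the line along which they close (so a half turn about z gives the same grasp; the last joint's range is limited). The gripper opens to 85 mm and grips with 20 to 120 N. Pads are 22 mm wide; open, the fingers measure 114 mm over their backs; the gripper's body (76 mm by 85 mm) begins 54 mm behind the grasp point. The pads swing forward as they close: fully open they stand 13 mm farther back than shut.
Start: joints at [1.266, 0.423, 1.63, -0, 1.089, -0.019], TCP at [176.171, 599.64, 231.319] pointing down, gripper open.
Joint ranges: [-3, 3], [-0.9, 2.11], [0.09, 2.58], [-1.31, 4.45], [0.11, 2.69], [-2.54, 2.54]. Speed limits (rad/s): [2.39, 2.39, 3.01, 3.14, 3.14, 3.14].

INTERFACE

Orientations are given as a rotation vector (axis times angle).
In Python, from cell import robot gives the robot as it stands. The module is installed in compiled form; this text tells all that it offers.
- The arm moves only by the shell command python3 -m creep 'ROWS' [FORCE]. ROWS is JSON, a list of rows, each an object with "travel": the shift along the tool's x, y, z in cm, a list of three; "rot": the turn, a rotation vector about the tool's x, y, z in rad, a list of three; "jaw": the opening in per cent of the stroke, from 0 (shut) to 100 (fully open). In form: [{"travel": [x, y, z], "rot": [wx, wy, wz], "jaw": jaw}, ...]. A call has 1 to 10 rows; each row is the pose to reach, as a shift and turn from the pose commanded when the call began, along the tool's axes at that moment; what a row does not reach only later rows make up. A row lasts 1/10 s, in which the tool goes at most 50 mm and 8.59 degrees, less where a joint would pass 70% of its speed; a pose out of reach is approached as far as the arm can. A call with a gripper value outside its range is refused whole. The fingers move at their own pace and stop on an object; FORCE is the grip in N (left out, the last holds). Time passes only in rows, so rows that repeat a pose let the fingers close. It gives the time, the measured TCP pose, the force, the opening and the grip force at its end, in the units of the state.
- robot.read_state(): the state, without advancing time (a new reading comes with each control period).
- robot.snapshot(name): name is "side" or "top" or "wrist"; returns (picture, depth): 400x640x3 uint8, red, green, blue; 400x640 float32, mm along the optical axis (not along the pixel's ray), 0 where there is no reading.
- robot.camera_info(name): a dict with "vfov" (degrees; the focal length in pixels is half the picture's height over the tangent of half this angle, whatever the lens; pixels are square), "cx", "cy" (the principal point, pixels), "pose" (4x4, takes a point from camera to world coordinates); the wrist camera has in their place "mount" (4x4, takes a point from camera to tool coordinates, whose origin is the TCP and whose axes are the flange's). Camera axes: x right, y up, looking along -z (the intrinsics and any distortion apply to the point x, -y, -z); pixel columns grow to the right and rows downward; lengths in mm; the calibration is good to about 2 mm. The wrist camera is an equidistant fisheye: a pixel r from the principal point sees the ray r / f radians off the axis. A picture is of the moment at which its call begins: read the wrist's pose just before it. camera_info takes no time and is no camera call.
- robot.finish_job(): hands the job in; it is judged then, once.
The state is a dict: "time": time; "joint_positions": joint angles; "qd": joint speeds; "joint_torque": joint torques, N m; "position": TCP position; "tcp_rot": TCP orientation; "wrist_force": force on the tool from outside, world axes, zero at the start; "wrist_torque": the same for the moment, N m; "grip_width": finger opening in mm; "grasp_force": force on a finger pad.
Only numpy, scipy, OpenCV 4.12 (cv2) and the standard library are available. Lean on these libraries where they do the work, as an engineer would, in place of code of your own. Each camera call takes 0.05 s, during which the arm holds its last target. There are 200 camera calls.

TASK

Move the row of four wrench sockets from the wooden board to the socket rail, so that the new row stands in the order of the rail's cups: each socket in the cup of its own size, the smallest in the smallest cup and so on up to the largest. Leave every socket standing upright on the floor of its cup, inside the lip, mouth up; knock none over, and leave the drink can and the oil bottle where they are.

Things in the scene. Friction and masses are not known exactly. Their poses are not given: they have to be found in the camera images.
- small_mid (a point): The small socket: a round chrome steel wrench socket, 22 mm in diameter, 52 mm high, standing on the wooden board with its open mouth up. This point is its centre, 26 mm above its underside; z runs up along its axis. The sockets stand in a row, 88 mm apart, in mixed order, on a fixed dark wooden board, 80 x 370 mm, 12 mm high.
- medium_mid (a point): The medium socket: a round chrome steel wrench socket, 31 mm in diameter, 58 mm high, standing on the wooden board with its open mouth up. This point is its centre, 29 mm above its underside; z runs up along its axis. Board and rail lie roughly along y, at least 110 mm apart between their middle lines; either may be the nearer one.
- large_mid (a point): The large socket: a round chrome steel wrench socket, 40 mm in diameter, 64 mm high, standing on the wooden board with its open mouth up. This point is its centre, 32 mm above its underside; z runs up along its axis.
- giant_mid (a point): The giant socket: a round chrome steel wrench socket, 50 mm in diameter, 70 mm high, standing on the wooden board with its open mouth up. This point is its centre, 35 mm above its underside; z runs up along its axis.
- small_cup (a point): The cup for the small socket: a round aluminium lip, 36 mm inside, 42 mm outside, 4 mm above its floor, on a black plate 74 x 80 mm fixed on the aluminium rail (78 x 370 mm). This point is the centre of the cup's floor, 16 mm above the table; x runs across the rail, y along it, z up. The cups stand in a row, 88 mm apart, in mixed order.
- medium_cup (a point): The cup for the medium socket: a round aluminium lip, 45 mm inside, 51 mm outside, 4 mm above its floor, on a black plate 74 x 80 mm fixed on the aluminium rail (78 x 370 mm). This point is the centre of the cup's floor, 16 mm above the table; x runs across the rail, y along it, z up.
- large_cup (a point): The cup for the large socket: a round aluminium lip, 54 mm inside, 60 mm outside, 4 mm above its floor, on a black plate 74 x 80 mm fixed on the aluminium rail (78 x 370 mm). This point is the centre of the cup's floor, 16 mm above the table; x runs across the rail, y along it, z up.
- giant_cup (a point): The cup for the giant socket: a round aluminium lip, 64 mm inside, 70 mm outside, 4 mm above its floor, on a black plate 74 x 80 mm fixed on the aluminium rail (78 x 370 mm). This point is the centre of the cup's floor, 16 mm above the table; x runs across the rail, y along it, z up.
- can_mid (a point): A bystander: an aluminium drink can, 66 mm in diameter, 115 mm high, loose, beside the ends of the rows. This point is its centre, 57 mm above the table.
- oiler_mid (a point): A bystander: a grey plastic oil bottle, 68 mm in diameter, 170 mm high, loose, beside the ends of the rows. This point is its centre, 85 mm above the table.
Not all that is in view belongs to the job. Leave any green or orange look-alike of the part that bears small_mid alone.

How it is judged (in metres and radians):
At the end, for the whole second after the job is handed in: Each of the four sockets stands at rest and released in the cup of its own size: centre within 10 mm of the cup's centre, underside within 3 mm of the cup's floor, upright and mouth up within 0.08 rad; the can and the oil bottle are within 30 mm of where they began (horizontal distance between small_mid and small_cup below 0.01 m and z of small_mid in the frame of small_cup between 0.023 and 0.029 m and angle between each of small_mid, medium_mid, large_mid, giant_mid's own z axis and vertical below 0.08 rad and linear speed of each of socket_small, socket_medium, socket_large, socket_giant below 0.02 m/s and horizontal distance between medium_mid and medium_cup below 0.01 m and z of medium_mid in the frame of medium_cup between 0.026 and 0.032 m and horizontal distance between large_mid and large_cup below 0.01 m and z of large_mid in the frame of large_cup between 0.029 and 0.035 m and horizontal distance between giant_mid and giant_cup below 0.01 m and z of giant_mid in the frame of giant_cup between 0.032 and 0.038 m and distance of each of can_mid, oiler_mid from where it was at the start of the episode below 0.03 m); the robot touches nothing.
It fails at once if a socket is knocked over (angle between any of small_mid, medium_mid, large_mid, giant_mid's own z axis and vertical above 0.7 rad).
It fails at once if the drink can is pushed away or knocked over (distance of can_mid from where it was at the start of the episode above 0.03 m or angle between can_mid's own z axis and vertical above 0.4 rad).
It fails at once if the oil bottle is pushed away or knocked over (distance of oiler_mid from where it was at the start of the episode above 0.03 m or angle between oiler_mid's own z axis and vertical above 0.4 rad).
It also fails if it takes over 96 s, if anything falls off the work surface, if the arm or the gripper's body presses on something with over 40 N, if the wrist force passes 120 N, or if a joint passes its speed limit or range.

## Working session

There is one attempt and no reset: what is moved stays moved. The work goes in short steps, Python scripts to look and compute and a shell command to move; the robot and the scene stay as the last step left them, time stands still between calls to the robot, and variables do not carry over. Pictures are saved under pics/ and viewed, at most 14 in all, crops included, and the job is handed in when it is done.

```bash
mkdir -p pics; python3 - <<'E'
from cell import robot
import cv2,numpy as np
for n in ("top","side"):
    p,d=robot.snapshot(n); cv2.imwrite(f"pics/{n}0.png",p[:,:,::-1]); np.savez(f"pics/{n}0.npz",p=p,d=d)
    print(n,robot.camera_info(n))
print(robot.camera_info("wrist")); print(robot.read_state())
E
```

```text
top {'vfov': 47.53312197968313, 'cx': 319.57966158073367, 'cy': 191.8106180806974, 'pose': array([[ 1.32925574e-02,  9.84967213e-01, -1.72229200e-01,
         4.37777944e+02],
       [-9.99438011e-01,  1.83886105e-02,  2.80271368e-02,
         1.91768468e+01],
       [ 3.07728665e-02,  1.71759857e-01,  9.84658104e-01,
         1.17149986e+03],
       [ 0.00000000e+00,  0.00000000e+00,  0.00000000e+00,
         1.00000000e+00]])}
side {'vfov': 52.18642052568222, 'cx': 321.1664319217217, 'cy': 196.0712542506213, 'pose': array([[ 9.75723617e-01,  9.41365699e-02, -1.97741574e-01,
         3.75073909e+02],
       [-2.17674970e-01,  5.16230927e-01, -8.28325562e-01,
        -9.29947304e+02],
       [ 2.41045889e-02,  8.51260205e-01,  5.24189883e-01,
         6.65155570e+02],
       [ 0.00000000e+00,  0.00000000e+00,  0.00000000e+00,
         1.00000000e+00]])}
{'vfov': 65.70646984690485, 'cx': 318.4288388993824, 'cy': 197.16673842300204, 'mount': array([[ 1.96498516e-04,  9.49109662e-01,  3.14945727e-01,
         8.20928056e+01],
       [ 9.99999964e-01, -2.43258969e-04,  1.09164614e-04,
  
[... 194 characters left out ...]
}
{'time': 0.1, 'joint_positions': array([ 1.26599874e+00,  4.23784067e-01,  1.63060247e+00, -1.35845981e-05,
        1.08859534e+00, -1.89966756e-02]), 'qd': array([ 0.00013381, -0.00106144, -0.00297055,  0.00074844, -0.00093778,
       -0.00185173]), 'joint_torque': array([ 3.14875824e-04, -5.58421075e+01, -2.82445765e+01, -7.28493865e-05,
        2.99159030e-03,  2.53023143e-05]), 'position': array([176.03398381, 599.18858524, 230.61551863]), 'tcp_rot': array([-4.47368552e-01, -3.10936148e+00,  2.15655250e-03]), 'wrist_force': array([ 0.27471085,  0.56747946, -0.20615375]), 'wrist_torque': array([-0.04485262, -0.00451332,  0.02016293]), 'grasp_force': 0.0, 'grip_width': 85.15146641211354}
```

View pics/top0.png

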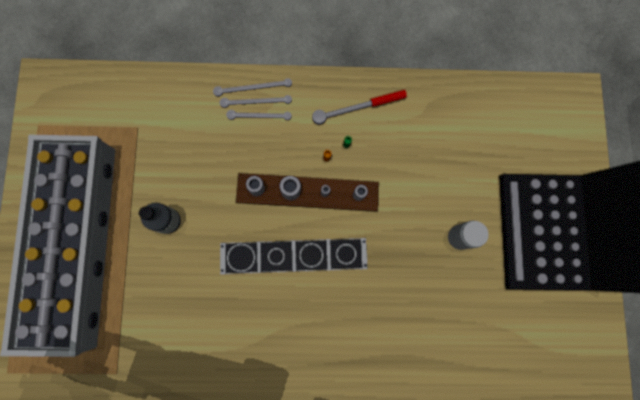

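View pics/side0.png

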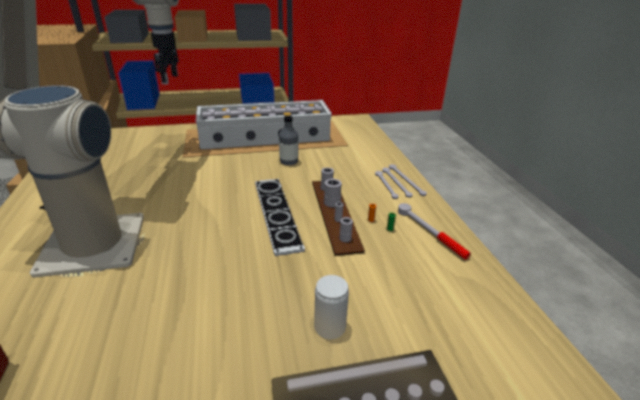

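The top view shows the board at about (308,192), with the sockets at (255,185), (290,186), (325,189) and (361,191). The rail cups are at (241,257), (276,257), (311,255) and (346,254), the oil bottle at (160,217) and the can at (468,235). Possible confusions for the small socket are the orange look-alike (327,155), the green look-alike (347,141) and the chrome one (325,189). The chrome one on the board is the right choice by the description.

```bash
cat > h.py <<'E'
import numpy as np,cv2
from cell import robot
from scipy.spatial.transform import Rotation as R
def plane(name,u,v,z,T=None):
    """pixel -> world at height z"""
    i=robot.camera_info(name); f=200/np.tan(np.radians(i['vfov']/2))
    a=np.array([u-i['cx'],v-i['cy']])
    if name=='wrist':
        r=np.hypot(*a); t=r/f; s=np.sin(t)/max(r,1e-9); ray=np.array([a[0]*s,-a[1]*s,-np.cos(t)]); P=T@i['mount']
    else: ray=np.array([a[0]/f,-a[1]/f,-1]); P=i['pose']
    w=P[:3,:3]@ray; o=P[:3,3]
    return o+w*(z-o[2])/w[2]
def tool():
    s=robot.read_state(); T=np.eye(4); T[:3,:3]=R.from_rotvec(s['tcp_rot']).as_matrix(); T[:3,3]=s['position']; return T,s
def wsnap(fn):
    T,s=tool(); p,d=robot.snapshot('wrist'); np.savez(f'pics/{fn}.npz',p=p,d=d,T=T); cv2.imwrite(f'pics/{fn}.png',p[:,:,::-1]); return T,p,d
def rel(p):
    """world TCP target -> travel cm in tool axes (from measured pose)"""
    T,s=tool(); return np.round(T[:3,:3].T@(np.array(p)-T[:3,3])/10,2)
E
python3 - <<'E'
from h import *
p=cv2.imread('pics/top0.png')
cv2.imwrite('pics/c1.png',cv2.resize(p[165:285,210:390],None,fx=4.4,fy=4.4,interpolation=cv2.INTER_CUBIC))
for u,v,z in [(255,185,76),(290,186,82),(325,189,64),(361,191,70),(241,257,18),(276,257,18),(311,255,18),(346,254,18),(158,213,150),(470,234,115)]: print(u,v,plane('top',u,v,z).round(1))
T,s=tool();print(T.round(2))
E
```

```text
255 185 [643.3 146.2  76. ]
290 186 [641.4  60.5  82. ]
325 189 [638.8 -25.7  64. ]
361 191 [ 634.4 -114.5   70. ]
241 257 [470.2 180.9  18. ]
276 257 [471.5  93.5  18. ]
311 255 [477.7   5.8  18. ]
346 254 [481.5 -82.5  18. ]
158 213 [561.5 351.7 150. ]
470 234 [ 528.6 -365.6  115. ]
[[-9.6000e-01  2.8000e-01 -0.0000e+00  1.7603e+02]
 [ 2.8000e-01  9.6000e-01 -0.0000e+00  5.9919e+02]
 [ 0.0000e+00 -0.0000e+00 -1.0000e+00  2.3062e+02]
 [ 0.0000e+00  0.0000e+00  0.0000e+00  1.0000e+00]]
```

View pics/c1.png

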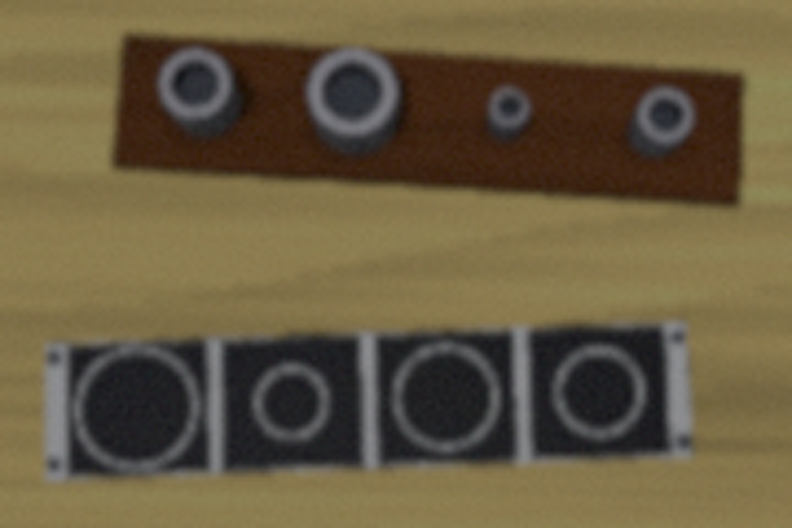

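The crop confirms the board order, left to right: large (254,185), giant (290,186), small (325,189), medium (361,191). The cups read giant (241,257), small (276,256), large (311,255), medium (346,254). Next I move above both rows and look again.

```bash
python3 -m creep '[{"travel":[-5,-4,-0.2],"rot":[0,0,0.13],"jaw":100},{"travel":[-10,-8,-0.4],"rot":[0,0,0.26],"jaw":100},{"travel":[-15,-12,-0.6],"rot":[0,0,0.39],"jaw":100},{"travel":[-20,-16,-0.8],"rot":[0,0,0.52],"jaw":100},{"travel":[-25,-20,-1],"rot":[0,0,0.65],"jaw":100},{"travel":[-30,-24,-1.2],"rot":[0,0,0.78],"jaw":100},{"travel":[-35,-28,-1.4],"rot":[0,0,0.91],"jaw":100},{"travel":[-40,-32,-1.6],"rot":[0,0,1.04],"jaw":100},{"travel":[-46,-36,-1.8],"rot":[0,0,1.17],"jaw":100},{"travel":[-52,-41,-2],"rot":[0,0,1.285],"jaw":100}]' 40
python3 - <<'E'
from h import *
T,s=tool();print(T.round(3),s['joint_positions'])
E
```

```text
time: 1.1
position: [465.3, 189.6, 246.7]
tcp_rot: [-2.227, -2.216, -0.0]
wrist_force: [0.2, 0.3, -0.1]
grip_width: 85.0
grasp_force: 0.0
[[ 5.00000e-03  1.00000e+00 -0.00000e+00  4.65293e+02]
 [ 1.00000e+00 -5.00000e-03  0.00000e+00  1.89589e+02]
 [ 0.00000e+00 -0.00000e+00 -1.00000e+00  2.46745e+02]
 [ 0.00000e+00  0.00000e+00  0.00000e+00  1.00000e+00]] [3.63214006e-01 2.23093972e-01 1.88245751e+00 4.03800304e-05
 1.03603675e+00 3.68320321e-01]
```

```bash
python3 -m creep '[{"travel":[-4,2.5,0],"rot":[0,0,0],"jaw":100},{"travel":[-8,5,0],"rot":[0,0,0],"jaw":100},{"travel":[-12,7.5,0],"rot":[0,0,0],"jaw":100},{"travel":[-15,9.5,0],"rot":[0,0,0],"jaw":100},{"travel":[-15,9.5,0],"rot":[0,0,0],"jaw":100},{"travel":[-15,9.5,0],"rot":[0,0,0],"jaw":100},{"travel":[-15,9.5,0],"rot":[0,0,0],"jaw":100}]'
python3 - <<'E'
from h import *
T,p,d=wsnap('w1');print(T.round(3))
E
```

```text
time: 1.8
position: [558.7, 42.1, 246.3]
tcp_rot: [-2.22, -2.221, 0.001]
wrist_force: [-0.5, 0.4, -0.8]
grip_width: 85.3
grasp_force: 0.0
[[-0.00000e+00  1.00000e+00 -1.00000e-03  5.58714e+02]
 [ 1.00000e+00  0.00000e+00  0.00000e+00  4.20670e+01]
 [ 0.00000e+00 -1.00000e-03 -1.00000e+00  2.46309e+02]
 [ 0.00000e+00  0.00000e+00  0.00000e+00  1.00000e+00]]
```

View pics/w1.png

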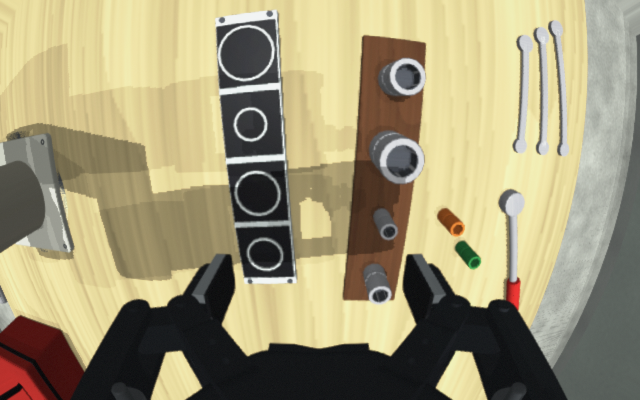

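The wrist view shows the tops of large (407,77), giant (401,159), small (389,231) and medium (379,295). The cups are giant (246,53), small (251,125), large (257,193) and medium (265,254). I'll enlarge for exact centres.

```bash
python3 - <<'E'
from h import *
p=cv2.imread('pics/w1.png')
a=cv2.resize(p[20:170,205:445],None,fx=3.3,fy=3.3,interpolation=cv2.INTER_CUBIC)
cv2.imwrite('pics/c2.png',a)
a=cv2.resize(p[160:310,205:445],None,fx=3.3,fy=3.3,interpolation=cv2.INTER_CUBIC)
cv2.imwrite('pics/c3.png',a)
E
```

```text
(no output)
```

View pics/c2.png

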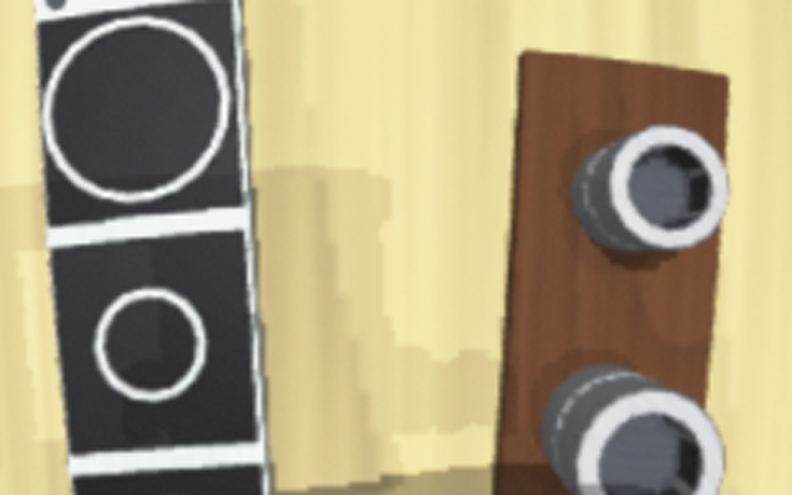

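View pics/c3.png

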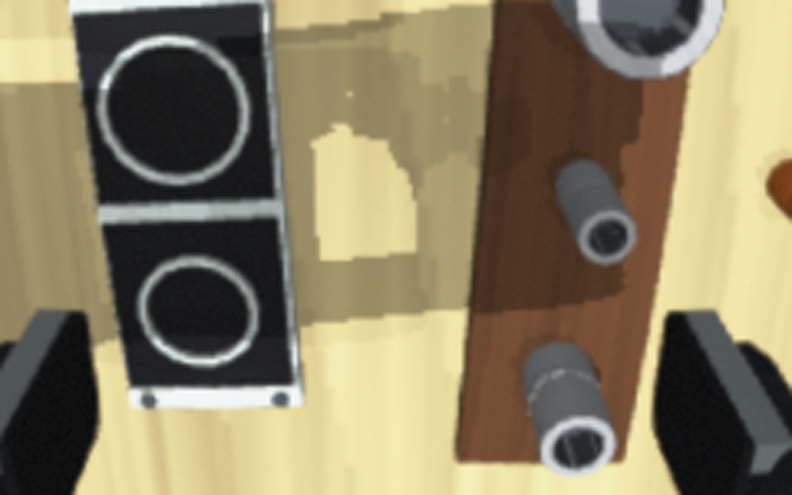

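```bash
python3 - <<'E'
from h import *
T=np.load('pics/w1.npz')['T']
q=lambda x,y,o:((x+.5)/3.3-.5+205,(y+.5)/3.3-.5+o)
P={'large':(q(668,187,20),76),'giant':((401.8,160.5),82),'small':(q(606,237,160),64),'medium':(q(577,445,160),70),
'gcup':(q(137,109,20),20),'scup':(q(151,345,20),20),'lcup':(q(173,110,160),20),'mcup':(q(198,311,160),20)}
tp=dict(large=(254.2,184.4),giant=(289.8,185.7),small=(325.3,188.9),medium=(360.7,191),gcup=(240.7,257.1),scup=(275.8,256),lcup=(311,254.8),mcup=(345.8,253.5))
for k,((u,v),z) in P.items(): print(k,plane('wrist',u,v,z,T).round(1),plane('top',*tp[k],z).round(1))
E
```

```text
large [647.1 148.8  76. ] [644.8 148.2  76. ]
giant [643.5  61.8  82. ] [642.1  61.   82. ]
small [639.4 -26.5  64. ] [639.1 -26.4  64. ]
medium [ 635.5 -113.1   70. ] [ 634.4 -113.8   70. ]
gcup [471.9 180.9  20. ] [469.9 181.4  20. ]
scup [475.5  93.5  20. ] [473.9  94.   20. ]
lcup [479.7   6.6  20. ] [478.1   5.8  20. ]
mcup [483.9 -80.7  20. ] [482.7 -81.8  20. ]
```

```bash
python3 -m creep '[{"travel":[-4,2,2],"rot":[0,0,0],"jaw":100},{"travel":[-8,4,5],"rot":[0,0,0],"jaw":100},{"travel":[-12,6,8],"rot":[0,0,0],"jaw":100},{"travel":[-15.5,7.65,11],"rot":[0,0,0],"jaw":100},{"travel":[-15.5,7.65,11],"rot":[0,0,0],"jaw":100},{"travel":[-15.5,7.65,11],"rot":[0,0,0],"jaw":100},{"travel":[-15.5,7.65,14],"rot":[0,0,0],"jaw":100},{"travel":[-15.5,7.65,17],"rot":[0,0,0],"jaw":100},{"travel":[-15.5,7.65,19],"rot":[0,0,0],"jaw":100},{"travel":[-15.5,7.65,19],"rot":[0,0,0],"jaw":100}]' 40
```

```text
time: 2.85
position: [634.2, -111.1, 55.4]
tcp_rot: [-2.217, -2.221, 0.003]
wrist_force: [-0.0, -0.2, -0.2]
grip_width: 85.9
grasp_force: 0.0
```

```bash
python3 -m creep '[{"travel":[-0.1,0.0,1.2],"rot":[0,0,0],"jaw":100},{"travel":[-0.1,0.0,2.3],"rot":[0,0,0],"jaw":100},{"travel":[-0.1,0.0,2.3],"rot":[0,0,0],"jaw":100},{"travel":[-0.1,0.0,2.3],"rot":[0,0,0],"jaw":30},{"travel":[-0.1,0,2.3],"rot":[0,0,0],"jaw":15},{"travel":[-0.1,0,2.3],"rot":[0,0,0],"jaw":15},{"travel":[-0.1,0,2.3],"rot":[0,0,0],"jaw":15},{"travel":[-0.1,0,2.3],"rot":[0,0,0],"jaw":15},{"travel":[-0.1,0,2.3],"rot":[0,0,0],"jaw":15}]' 40
```

```text
time: 3.75
position: [636.3, -114.7, 34.3]
tcp_rot: [2.221, 2.221, 0.001]
wrist_force: [-0.8, -0.6, 5.4]
grip_width: 30.3
grasp_force: 39.3
```

```bash
python3 -m creep '[{"travel":[0,0,-2],"rot":[0,0,0],"jaw":15},{"travel":[0,0,-5],"rot":[0,0,0],"jaw":15},{"travel":[1,-4,-5],"rot":[0,0,0],"jaw":15},{"travel":[2,-8,-5],"rot":[0,0,0],"jaw":15},{"travel":[3,-12,-5],"rot":[0,0,0],"jaw":15},{"travel":[3.25,-15.3,-5],"rot":[0,0,0],"jaw":15},{"travel":[3.25,-15.3,-5],"rot":[0,0,0],"jaw":15},{"travel":[3.25,-15.3,-5],"rot":[0,0,0],"jaw":15},{"travel":[3.25,-15.3,-5],"rot":[0,0,0],"jaw":15},{"travel":[3.25,-15.3,-3],"rot":[0,0,0],"jaw":15}]'
python3 - <<'E'
from h import *
T,p,d=wsnap('w2');print(T.round(3))
cv2.imwrite('pics/w2c.png',cv2.resize(p[100:400,120:520,::-1],None,fx=2,fy=2,interpolation=cv2.INTER_CUBIC))
E
```

```text
time: 4.75
position: [486.6, -82.7, 65.3]
tcp_rot: [2.218, 2.218, 0.006]
wrist_force: [0.9, 0.4, -1.7]
grip_width: 30.0
grasp_force: 40.4
[[-0.00000e+00  1.00000e+00  6.00000e-03  4.86609e+02]
 [ 1.00000e+00  0.00000e+00 -1.00000e-03 -8.26920e+01]
 [-1.00000e-03  6.00000e-03 -1.00000e+00  6.53420e+01]
 [ 0.00000e+00  0.00000e+00  0.00000e+00  1.00000e+00]]
```

View pics/w2c.png

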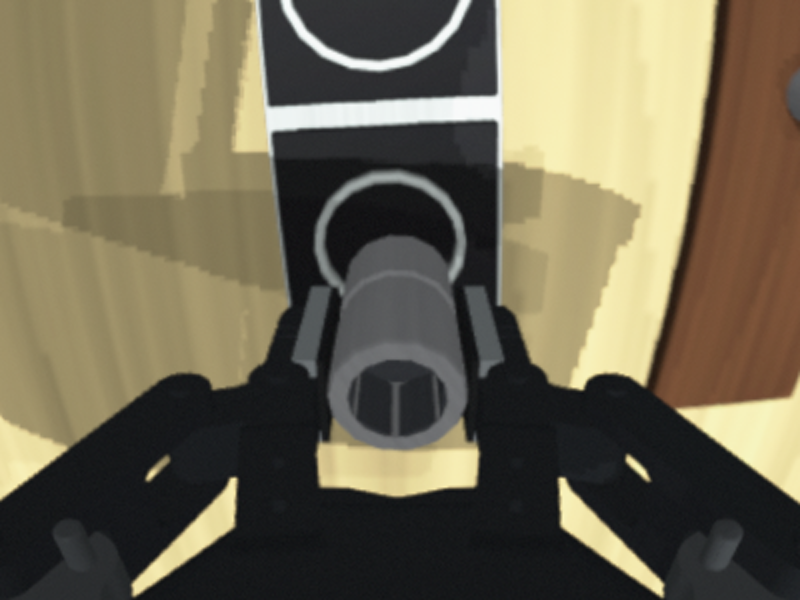

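The wrist crop shows the medium socket upright between the pads, mouth at (397,395), with its cup (390,240) behind it in line. I'll lower and release.

```bash
python3 -m creep '[{"travel":[0,0,0.8],"rot":[0,0,0],"jaw":15},{"travel":[0,0,1.6],"rot":[0,0,0],"jaw":15},{"travel":[0,0,2.2],"rot":[0,0,0],"jaw":15},{"travel":[0,0,2.5],"rot":[0,0,0],"jaw":15},{"travel":[0,0,2.6],"rot":[0,0,0],"jaw":15},{"travel":[0,0,2.6],"rot":[0,0,0],"jaw":15},{"travel":[0,0,2.6],"rot":[0,0,0],"jaw":15},{"travel":[0,0,2.6],"rot":[0,0,0],"jaw":15}]'
```

```text
time: 5.6
position: [483.0, -82.0, 38.2]
tcp_rot: [-2.221, -2.221, 0.0]
wrist_force: [-2.0, -0.7, 5.8]
grip_width: 30.0
grasp_force: 41.0
```

```bash
python3 -m creep '[{"travel":[0,0,0],"rot":[0,0,0],"jaw":60},{"travel":[0,0,0],"rot":[0,0,0],"jaw":100},{"travel":[0,0,0],"rot":[0,0,0],"jaw":100},{"travel":[0,0,0],"rot":[0,0,0],"jaw":100},{"travel":[0,0,-3],"rot":[0,0,0],"jaw":100},{"travel":[0,0,-8],"rot":[0,0,0],"jaw":100},{"travel":[1.5,4,-8],"rot":[0,0,0],"jaw":100},{"travel":[3,8,-8],"rot":[0,0,0],"jaw":100},{"travel":[4.5,12,-8],"rot":[0,0,0],"jaw":100},{"travel":[5.55,15.6,-8],"rot":[0,0,0],"jaw":100}]'
python3 -m creep '[{"travel":[0,0,0],"rot":[0,0,0],"jaw":100},{"travel":[0,0,0],"rot":[0,0,0],"jaw":100},{"travel":[0,0,0],"rot":[0,0,0],"jaw":100},{"travel":[0,0,3],"rot":[0,0,0],"jaw":100},{"travel":[0,0,6],"rot":[0,0,0],"jaw":100},{"travel":[0,0,7],"rot":[0,0,0],"jaw":100},{"travel":[0,0,7],"rot":[0,0,0],"jaw":100},{"travel":[0,0,7],"rot":[0,0,0],"jaw":100},{"travel":[0,0,7],"rot":[0,0,0],"jaw":100},{"travel":[0,0,7],"rot":[0,0,0],"jaw":100}]'
python3 - <<'E'
from h import *
T,p,d=wsnap('w3');print(T.round(3)); 
cv2.imwrite('pics/w3c.png',cv2.resize(p[100:400,120:520,::-1],None,fx=2,fy=2,interpolation=cv2.INTER_CUBIC))
E
```

```text
time: 6.6
position: [640.9, -25.5, 118.2]
tcp_rot: [2.22, 2.221, 0.001]
wrist_force: [0.7, -0.2, -0.1]
grip_width: 85.3
grasp_force: 0.0
time: 7.6
position: [639.9, -26.6, 49.1]
tcp_rot: [2.22, 2.22, 0.002]
wrist_force: [-0.0, -0.0, 0.5]
grip_width: 85.1
grasp_force: 0.0
[[ 0.00000e+00  1.00000e+00  2.00000e-03  6.39861e+02]
 [ 1.00000e+00 -0.00000e+00 -0.00000e+00 -2.66220e+01]
 [-0.00000e+00  2.00000e-03 -1.00000e+00  4.91230e+01]
 [ 0.00000e+00  0.00000e+00  0.00000e+00  1.00000e+00]]
```

View pics/w3c.png

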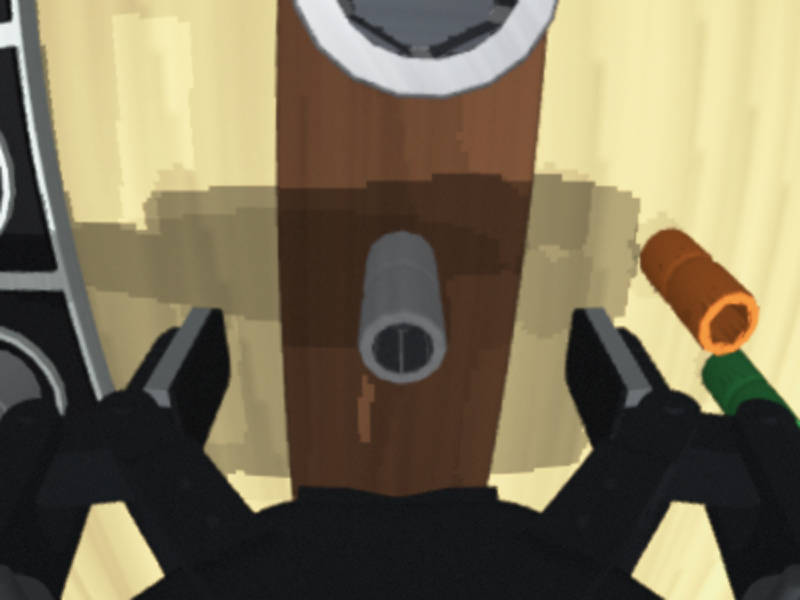

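The chrome small socket (402,345) is centred between the pads; the orange one (725,320) and the green one lie clear outside the right finger.

```bash
python3 -m creep '[{"travel":[0,0,1],"rot":[0,0,0],"jaw":100},{"travel":[0,0,1.5],"rot":[0,0,0],"jaw":100},{"travel":[0,0,1.5],"rot":[0,0,0],"jaw":60},{"travel":[0,0,1.5],"rot":[0,0,0],"jaw":30},{"travel":[0,0,1.5],"rot":[0,0,0],"jaw":8},{"travel":[0,0,1.5],"rot":[0,0,0],"jaw":8},{"travel":[0,0,1.5],"rot":[0,0,0],"jaw":8},{"travel":[0,0,1.5],"rot":[0,0,0],"jaw":8},{"travel":[0,0,1.5],"rot":[0,0,0],"jaw":8}]' 40
```

```text
time: 8.55
position: [639.3, -26.5, 33.0]
tcp_rot: [2.221, 2.221, 0.001]
wrist_force: [1.1, 0.0, 0.7]
grip_width: 20.9
grasp_force: 39.2
```

```bash
python3 -m creep '[{"travel":[0,0,-2],"rot":[0,0,0],"jaw":8},{"travel":[0,0,-5],"rot":[0,0,0],"jaw":8},{"travel":[0,-4,-5],"rot":[0,0,0],"jaw":8},{"travel":[0,-9,-5],"rot":[0,0,0],"jaw":8},{"travel":[3,-12,-5],"rot":[0,0,0],"jaw":8},{"travel":[7,-14,-5],"rot":[0,0,0],"jaw":8},{"travel":[10,-16,-5],"rot":[0,0,0],"jaw":8},{"travel":[12,-16.45,-5],"rot":[0,0,0],"jaw":8},{"travel":[12,-16.45,-5],"rot":[0,0,0],"jaw":8},{"travel":[12,-16.45,-5],"rot":[0,0,0],"jaw":8}]'
python3 -m creep '[{"travel":[0,0,1.5],"rot":[0,0,0],"jaw":8},{"travel":[0,0,3],"rot":[0,0,0],"jaw":8},{"travel":[0,0,4],"rot":[0,0,0],"jaw":8},{"travel":[0,0,4.5],"rot":[0,0,0],"jaw":8},{"travel":[0,0,4.55],"rot":[0,0,0],"jaw":8},{"travel":[0,0,4.6],"rot":[0,0,0],"jaw":8},{"travel":[0,0,4.6],"rot":[0,0,0],"jaw":8},{"travel":[0,0,4.6],"rot":[0,0,0],"jaw":8}]'
```

```text
time: 9.55
position: [474.7, 93.7, 82.8]
tcp_rot: [2.22, 2.223, 0.0]
wrist_force: [0.5, 0.1, -0.2]
grip_width: 20.8
grasp_force: 39.5
time: 10.35
position: [474.8, 93.4, 36.9]
tcp_rot: [2.221, 2.221, 0.001]
wrist_force: [-0.5, -1.3, -0.2]
grip_width: 20.8
grasp_force: 39.5
```

```bash
python3 -m creep '[{"travel":[0,0,0.05],"rot":[0,0,0],"jaw":8},{"travel":[0,0,0.05],"rot":[0,0,0],"jaw":50},{"travel":[0,0,0.05],"rot":[0,0,0],"jaw":100},{"travel":[0,0,0.05],"rot":[0,0,0],"jaw":100},{"travel":[0,0,-3],"rot":[0,0,0],"jaw":100},{"travel":[0,0,-8],"rot":[0,0,0],"jaw":100},{"travel":[1.5,4,-8],"rot":[0,0,0],"jaw":100},{"travel":[3,8,-8],"rot":[0,0,0],"jaw":100},{"travel":[4.5,12,-8],"rot":[0,0,0],"jaw":100},{"travel":[5.5,17.1,-8],"rot":[0,0,0],"jaw":100}]'
python3 -m creep '[{"travel":[0,0,0],"rot":[0,0,0],"jaw":100},{"travel":[0,0,0],"rot":[0,0,0],"jaw":100},{"travel":[0,0,0],"rot":[0,0,0],"jaw":100},{"travel":[0,0,3],"rot":[0,0,0],"jaw":100},{"travel":[0,0,6],"rot":[0,0,0],"jaw":100},{"travel":[0,0,6],"rot":[0,0,0],"jaw":100},{"travel":[0,0,6],"rot":[0,0,0],"jaw":100},{"travel":[0,0,6],"rot":[0,0,0],"jaw":100},{"travel":[0,0,6],"rot":[0,0,0],"jaw":100}]'
python3 - <<'E'
from h import *
T,p,d=wsnap('w4');print(T[:3,3].round(1)); 
cv2.imwrite('pics/w4c.png',cv2.resize(p[:,:,::-1],None,fx=1.25,fy=1.25,interpolation=cv2.INTER_CUBIC))
E
```

```text
time: 11.35
position: [644.1, 149.2, 116.9]
tcp_rot: [-2.22, -2.222, 0.001]
wrist_force: [0.5, -0.1, 0.2]
grip_width: 85.6
grasp_force: 0.0
time: 12.25
position: [644.5, 148.3, 58.5]
tcp_rot: [2.22, 2.22, 0.003]
wrist_force: [0.2, -0.4, -0.0]
grip_width: 85.5
grasp_force: 0.0
[644.5 148.3  58.5]
```

View pics/w4c.png

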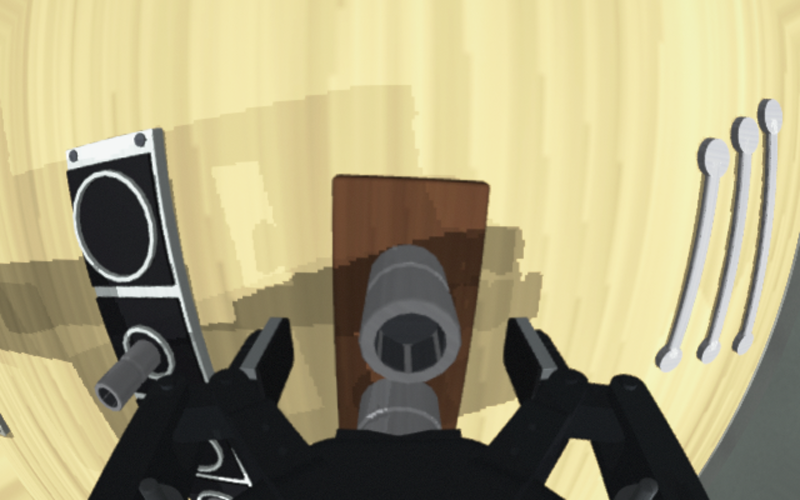

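The large socket (410,330) is centred between the pads, and the small socket stands in its cup at lower left (145,355).

```bash
python3 -m creep '[{"travel":[0,0.1,1.2],"rot":[0,0,0],"jaw":100},{"travel":[0,0.1,2.5],"rot":[0,0,0],"jaw":100},{"travel":[0,0.1,2.5],"rot":[0,0,0],"jaw":70},{"travel":[0,0.1,2.5],"rot":[0,0,0],"jaw":40},{"travel":[0,0.1,2.5],"rot":[0,0,0],"jaw":25},{"travel":[0,0.1,2.5],"rot":[0,0,0],"jaw":25},{"travel":[0,0.1,2.5],"rot":[0,0,0],"jaw":25},{"travel":[0,0.1,2.5],"rot":[0,0,0],"jaw":25},{"travel":[0,0.1,2.5],"rot":[0,0,0],"jaw":25}]' 45
```

```text
time: 13.2
position: [645.7, 148.3, 32.5]
tcp_rot: [2.22, 2.22, 0.003]
wrist_force: [4.5, 0.7, 3.0]
grip_width: 39.1
grasp_force: 45.9
```

```bash
python3 -m creep '[{"travel":[0,0,-3],"rot":[0,0,0],"jaw":25},{"travel":[0,0,-7],"rot":[0,0,0],"jaw":25},{"travel":[0,-3,-9],"rot":[0,0,0],"jaw":25},{"travel":[0,-7.5,-9],"rot":[0,0,0],"jaw":25},{"travel":[-4,-9,-9],"rot":[0,0,0],"jaw":25},{"travel":[-8,-11,-9],"rot":[0,0,0],"jaw":25},{"travel":[-12,-13,-9],"rot":[0,0,0],"jaw":25},{"travel":[-14.2,-16.65,-9],"rot":[0,0,0],"jaw":25},{"travel":[-14.2,-16.65,-9],"rot":[0,0,0],"jaw":25},{"travel":[-14.2,-16.65,-9],"rot":[0,0,0],"jaw":25}]'
python3 -m creep '[{"travel":[0,0,0],"rot":[0,0,0],"jaw":25},{"travel":[0,0,4],"rot":[0,0,0],"jaw":25},{"travel":[0,0,6],"rot":[0,0,0],"jaw":25},{"travel":[0,0,7.5],"rot":[0,0,0],"jaw":25},{"travel":[0,0,8.3],"rot":[0,0,0],"jaw":25},{"travel":[0,0,8.5],"rot":[0,0,0],"jaw":25},{"travel":[0,0,8.6],"rot":[0,0,0],"jaw":25},{"travel":[0,0,8.6],"rot":[0,0,0],"jaw":25},{"travel":[0,0,8.6],"rot":[0,0,0],"jaw":25}]'
```

```text
time: 14.2
position: [476.1, 5.6, 121.2]
tcp_rot: [-2.222, -2.218, 0.003]
wrist_force: [1.2, -0.2, -3.4]
grip_width: 39.2
grasp_force: 46.7
time: 15.1
position: [478.1, 6.7, 36.4]
tcp_rot: [-2.22, -2.222, 0.0]
wrist_force: [-4.3, 2.5, 6.0]
grip_width: 39.2
grasp_force: 47.5
```

```bash
python3 -m creep '[{"travel":[0,0,0],"rot":[0,0,0],"jaw":50},{"travel":[0,0,0],"rot":[0,0,0],"jaw":100},{"travel":[0,0,0],"rot":[0,0,0],"jaw":100},{"travel":[0,0,0],"rot":[0,0,0],"jaw":100},{"travel":[0,0,-3],"rot":[0,0,0],"jaw":100},{"travel":[0,0,-8],"rot":[0,0,0],"jaw":100},{"travel":[1.5,4,-8],"rot":[0,0,0],"jaw":100},{"travel":[3,8,-8],"rot":[0,0,0],"jaw":100},{"travel":[4.5,12,-8],"rot":[0,0,0],"jaw":100},{"travel":[5.5,16.5,-8],"rot":[0,0,0],"jaw":100}]'
python3 -m creep '[{"travel":[0,0,0],"rot":[0,0,0],"jaw":100},{"travel":[0,0,0],"rot":[0,0,0],"jaw":100},{"travel":[0,0,0],"rot":[0,0,0],"jaw":100},{"travel":[0,0,1.5],"rot":[0,0,0],"jaw":100},{"travel":[0,0,1.5],"rot":[0,0,0],"jaw":100},{"travel":[0,0,1.5],"rot":[0,0,0],"jaw":100}]'
python3 - <<'E'
from h import *
T,p,d=wsnap('w5');print(T[:3,3].round(1)); 
cv2.imwrite('pics/w5c.png',cv2.resize(p[:,:,::-1],None,fx=1.25,fy=1.25,interpolation=cv2.INTER_CUBIC))
E
```

```text
time: 16.1
position: [644.2, 62.0, 116.1]
tcp_rot: [-2.221, -2.222, -0.0]
wrist_force: [-0.1, -0.6, 0.3]
grip_width: 85.3
grasp_force: 0.0
time: 16.7
position: [642.0, 60.8, 99.9]
tcp_rot: [-2.221, -2.22, 0.002]
wrist_force: [0.4, -0.1, 0.2]
grip_width: 85.4
grasp_force: 0.0
[642.   60.8  99.9]
```

View pics/w5c.png

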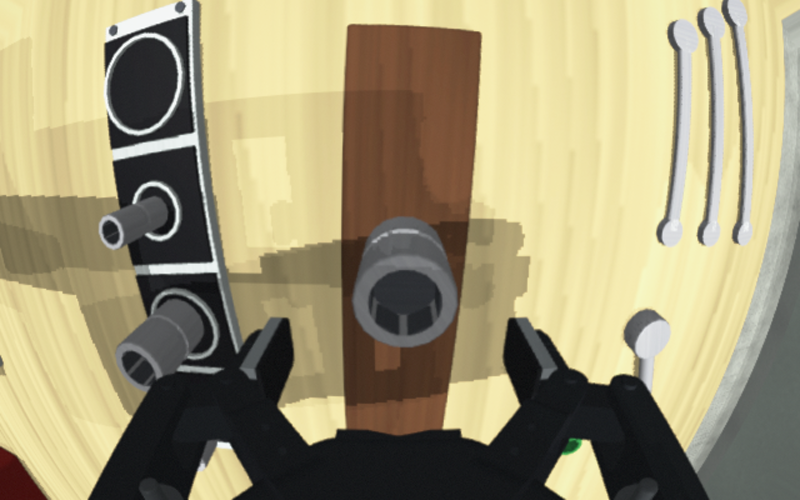

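The giant socket (405,298) sits between the pads, and the small (155,210) and large (180,325) sockets stand in their cups.

```bash
python3 -m creep '[{"travel":[0.05,0.1,3],"rot":[0,0,0],"jaw":100},{"travel":[0.05,0.1,5.5],"rot":[0,0,0],"jaw":100},{"travel":[0.05,0.1,6.6],"rot":[0,0,0],"jaw":100},{"travel":[0.05,0.1,6.6],"rot":[0,0,0],"jaw":100},{"travel":[0.05,0.1,6.6],"rot":[0,0,0],"jaw":70},{"travel":[0.05,0.1,6.6],"rot":[0,0,0],"jaw":40},{"travel":[0.05,0.1,6.6],"rot":[0,0,0],"jaw":40},{"travel":[0.05,0.1,6.6],"rot":[0,0,0],"jaw":40},{"travel":[0.05,0.1,6.6],"rot":[0,0,0],"jaw":40},{"travel":[0.05,0.1,6.6],"rot":[0,0,0],"jaw":40}]' 55
```

```text
time: 17.75
position: [645.3, 61.7, 36.4]
tcp_rot: [2.22, 2.22, 0.003]
wrist_force: [-0.6, -0.1, 7.0]
grip_width: 49.0
grasp_force: 57.1
```

```bash
python3 -m creep '[{"travel":[0,0,-3],"rot":[0,0,0],"jaw":40},{"travel":[0,0,-7],"rot":[0,0,0],"jaw":40},{"travel":[2,-3,-9],"rot":[0,0,0],"jaw":40},{"travel":[5,-6,-9],"rot":[0,0,0],"jaw":40},{"travel":[8,-9,-9],"rot":[0,0,0],"jaw":40},{"travel":[11,-12,-9],"rot":[0,0,0],"jaw":40},{"travel":[12,-15.5,-9],"rot":[0,0,0],"jaw":40},{"travel":[12,-17.3,-9],"rot":[0,0,0],"jaw":40},{"travel":[12,-17.3,-9],"rot":[0,0,0],"jaw":40},{"travel":[12,-17.3,-9],"rot":[0,0,0],"jaw":40}]'
python3 -m creep '[{"travel":[0,0,0],"rot":[0,0,0],"jaw":40},{"travel":[0,0,0],"rot":[0,0,0],"jaw":40},{"travel":[0,0,4],"rot":[0,0,0],"jaw":40},{"travel":[0,0,4],"rot":[0,0,0],"jaw":40},{"travel":[0,0,4],"rot":[0,0,0],"jaw":40},{"travel":[0,0,4],"rot":[0,0,0],"jaw":40}]'
```

```text
time: 18.75
position: [471.1, 181.8, 125.0]
tcp_rot: [2.221, 2.222, 0.001]
wrist_force: [-0.3, 0.5, -4.3]
grip_width: 48.9
grasp_force: 58.9
time: 19.35
position: [472.0, 181.7, 85.7]
tcp_rot: [2.221, 2.221, 0.002]
wrist_force: [-0.6, -0.4, -4.1]
grip_width: 48.7
grasp_force: 59.1
```

```bash
python3 -m creep '[{"travel":[0,0,1.5],"rot":[0,0,0],"jaw":40},{"travel":[0,0,3],"rot":[0,0,0],"jaw":40},{"travel":[0,0,4],"rot":[0,0,0],"jaw":40},{"travel":[0,0,4.5],"rot":[0,0,0],"jaw":40},{"travel":[0,0,4.6],"rot":[0,0,0],"jaw":40},{"travel":[0,0,4.6],"rot":[0,0,0],"jaw":40},{"travel":[0,0,4.6],"rot":[0,0,0],"jaw":40},{"travel":[0,0,4.6],"rot":[0,0,0],"jaw":40}]'
```

```text
time: 20.15
position: [471.4, 181.7, 40.3]
tcp_rot: [2.221, 2.221, 0.001]
wrist_force: [-3.8, -1.2, 9.3]
grip_width: 48.8
grasp_force: 61.3
```

Net rise is 3.9 mm, which matches the floor being 4 mm higher. I'll release, retreat and look.

```bash
python3 -m creep '[{"travel":[0,0,0],"rot":[0,0,0],"jaw":60},{"travel":[0,0,0],"rot":[0,0,0],"jaw":100},{"travel":[0,0,0],"rot":[0,0,0],"jaw":100},{"travel":[0,0,0],"rot":[0,0,0],"jaw":100},{"travel":[0,0,-3],"rot":[0,0,0],"jaw":100},{"travel":[0,0,-8],"rot":[0,0,0],"jaw":100},{"travel":[0,0,-12],"rot":[0,0,0],"jaw":100},{"travel":[-4,0,-16],"rot":[0,0,0],"jaw":100},{"travel":[-8,1,-19],"rot":[0,0,0],"jaw":100},{"travel":[-11,2,-21],"rot":[0,0,0],"jaw":100}]'
python3 -m creep '[{"travel":[0,0,0],"rot":[0,0,0],"jaw":100},{"travel":[0,0,0],"rot":[0,0,0],"jaw":100},{"travel":[0,0,0],"rot":[0,0,0],"jaw":100},{"travel":[0,0,0],"rot":[0,0,0],"jaw":100}]'
python3 - <<'E'
from h import *
T,p,d=wsnap('w6');print(T[:3,3].round(1)); 
cv2.imwrite('pics/w6c.png',cv2.resize(p[:,:,::-1],None,fx=1.25,fy=1.25,interpolation=cv2.INTER_CUBIC))
E
```

```text
time: 21.15
position: [491.1, 70.6, 250.8]
tcp_rot: [2.219, 2.222, 0.002]
wrist_force: [0.9, 0.4, 0.3]
grip_width: 85.9
grasp_force: 0.0
time: 21.55
position: [490.1, 72.4, 247.5]
tcp_rot: [-2.219, -2.222, 0.003]
wrist_force: [-0.2, 0.4, 0.4]
grip_width: 85.2
grasp_force: 0.0
[490.1  72.4 247.5]
```

View pics/w6c.png

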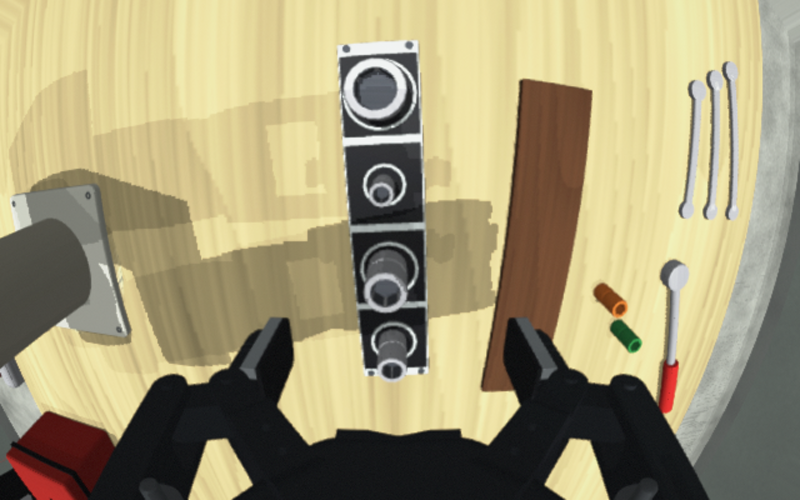

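All four sockets stand upright inside their lips: giant top (378,89), small (382,193), large (386,291), medium (391,370). I'll check these against the cup centres.

```bash
python3 - <<'E'
from h import *
T=np.load('pics/w6.npz')['T']
for k,u,v,z,c in [('g',378,89,86,(471,181.2)),('s',382,193,68,(474.7,93.8)),('l',386,291,80,(479,6.2)),('m',391,370,74,(483.3,-81.2))]:
    q=plane('wrist',u/1.25,v/1.25,z,T); print(k,q.round(1),(q[:2]-c).round(1))
E
```

```text
g [473.1 180.2  86. ] [ 2.1 -1. ]
s [475.1  94.5  68. ] [0.4 0.7]
l [478.1   9.5  80. ] [-0.9  3.3]
m [481.8 -81.4  74. ] [-1.5 -0.2]
```

All four are within about 3.5 mm of their cup centres, so I'm handing the job in.

```bash
python3 -c "
from cell import robot
print(robot.finish_job())"
```

```text
the job is handed in; nothing more can be done
None
```

The job is handed in at about 22 s: all four sockets stand upright in the cups of their own size, within about 3.5 mm of centre by my last wrist picture, and the arm stayed well clear of the can and the oil bottle; the hand-in gave no verdict.

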